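# Free the dipping basket from its keeper hook into the drip dish

### The job

First slide the round steel dish along the bench, without picking it up, until it sits on the white printed ring. Then take the dipping basket off its hook: gently press the hook's sprung keeper down, draw the bail off over it, and set the basket (do not drop it) upright in the dish, on its floor, leaving the dish on the ring. Do not disturb the can, the jar and the pot, do not strain the hook, and let everything go at the end.

Things in the scene. Friction and masses are not known exactly. Their poses are not given: they have to be found in the camera images.
- hook: Fixed steel hook: a level bar 12 mm wide, 7 mm thick, on a round post. x runs along the bar, -x to its free tip (roughly towards the robot), z up. Origin: where the basket's bail rests, centre of the top of the saddle, a raised part 11 mm long (x), 7 mm higher than the rest of the bar. Height above the bench differs per run (150 to 180 mm).
- hook_tip (a point): Free end of the hook's bar, 55.5 mm before the saddle's centre, half-way up the bar (10.5 mm below the saddle's top). At the other end, 85 mm behind the saddle, the bar meets the post (30 mm across, its cap 5 mm below the saddle's top). Only the keeper stands higher than the saddle.
- keeper_end (a point): Top edge of the free end of the keeper, a dark steel tongue 12 mm wide, 6 mm thick, 42 mm long, on the bar between tip and saddle. Hinged near the tip (49 mm before the saddle's centre, 4 mm below its top), it slopes up to the basket. Shut, this end is 11 mm before the saddle's centre, 16 mm above its top, barring the bail; pressed level it is 6.5 mm before it, 1 mm below its top.
- keeper (a joint): Keeper angle: 0 = shut (raised), 0.42 rad = fully pressed down, lying on the bar at a firm stop; the bail can then be drawn over it to the tip. Pressing near the free end takes about 3 N at first, 5 N at the stop. It springs up when let go; a bail already over it is only lifted up to 10 mm and can still slide on towards the tip.
- basket_grip (a point): Centre of the grey grip block on the basket's bail: 29 mm along the hook's bar (x), 30 mm across, 32 mm high; hangs 22 mm above the saddle's top, 7.5 mm behind the eye. Straddling it along the bar, a gripper's front fingertip can press the keeper and the jaws shift the bail 15 mm onto it before the rear tip meets the saddle's back; then a grasp across the bar can draw it on off the tip.
- basket: The basket with its bail, about 0.2 kg. Origin: underside of the eye's top bar, which rests on the saddle. The eye, a rectangle of 8 mm round wire in the y-z plane under the grip block, is 24 mm wide and 24 mm high inside; the hook's bar passes through it. From the eye two wires run down to the cup.
- basket_foot (a point): Centre of the underside of the basket's perforated round steel cup, 60 mm across and 40 mm high; 137 mm below and 7.5 mm before (-x) the centre of the grip block, z up along the basket.
- dish_center (a point): Centre of the inner floor of the loose round steel dish, 4 mm above its underside. Dish 132 mm across outside, 124 mm inside, 18 mm high, wall 4 mm, about 0.35 kg; it slides on the bench.
- dish: The whole dish; origin at the centre of its underside.
- spot_center (a point): Centre of the white ring (140 mm across) printed flat on the bench mat, where the dish is to stand; nothing sticks up.
- can: White can, bystander, 52 mm across, 130 mm high; origin at its underside.
- jar: Amber jar, bystander, 48 mm across, 70 mm high; origin at its underside.
- pot: Black open pot, bystander, 70 mm across, 80 mm high; origin at its underside.
There are look-alikes about, which are no part of the job. What is shaped like the dish but turquoise is not meant.

How it is judged:
By the outcome, as a careful person would: the job done as asked, in the order asked, and still so for the second after the job is handed in, with the robot touching nothing.
It also fails if it takes over 72 s, if anything falls off the work surface, if the arm or the gripper's body presses on something with over 40 N, if the wrist force passes 120 N, or if a joint passes its speed limit or range.

### The arm

A 6-joint arm with a two-finger parallel gripper is mounted at the origin on the work surface. World frame = base frame: x ahead of the robot, y to its left, z up, the work surface at z = 0. Lengths are in mm, angles in rad, forces in N, time in s.
With the tool pointing down it reaches from about 300 to 775 mm from the base axis. Payload 14.6 kg.
Tool frame: the origin (TCP) lies at the very end of the fingers, on their centre line; the grasp point (between the pads) lies 19 mm behind it (manip.grip_point_offset is the distance from the TCP to the grasp point, in mm); z points along the fingers, y is the line along which they close (so a half turn about z gives the same grasp; the last joint's range is limited). The gripper opens to 94 mm and grips with 3 to 60 N. Pads are 16 mm wide; open, the fingers measure 119 mm over their backs; the gripper's body (75 mm by 177 mm) begins 78 mm behind the grasp point.
Start: joints at [-1.308, 0.3, 1.521, -0, 1.321, -0.067], TCP at [178.112, -520.351, 205.446] pointing down, gripper open.
Joint ranges: [-3.03, 3.03], [-0.79, 2.21], [0.23, 2.52], [-1.04, 4.18], [0, 3.07], [-2.55, 2.55]. Speed limits (rad/s): [2.22, 2.22, 2.57, 3.14, 3.14, 3.14].

### API

Orientations are given as [roll, pitch, yaw] about the fixed x, y, z axes, in that order (R = Rz(yaw) Ry(pitch) Rx(roll)).
In Python, from cell import telemetry, eyes, manip gives the robot as it stands.
- The arm moves only by the tool play_rows, never from a script. Its arguments are lists of equal length, an entry for each row: "translation": the shift along the world's x, y, z in m, a list of three; "yaw": the turn about the world's z in rad. A call has 1 to 12 rows; each row is the pose to reach, as a shift and turn from the pose commanded when the call began; what a row does not reach only later rows make up. A row lasts 1/8 s, in which the tool goes at most 62.5 mm and 10.7 degrees, less where a joint would pass 70% of its speed; a pose out of reach is approached as far as the arm can. A call with a gripper value outside its range is refused whole. "hand" is the opening, from 0 (shut) to 1 (fully open), set as the call begins (left out, the last holds). The fingers move at their own pace and stop on an object; "force" is the grip in N (left out, the last holds). Time passes only in rows, so rows that repeat a pose let the fingers close. It gives the time, the measured TCP pose, the force, the opening and the grip force at its end, in the units of the state.
- telemetry.read_state(): the state, without advancing time (a new reading comes with each control period).
- eyes.camera(name): name is "side" or "top" or "wrist"; returns a dict with "pixels" (384x512x3 uint8, red, green, blue), "fx", "fy", "cx", "cy" (pixels), "cam_to_world" (4x4, takes a point from camera to world coordinates); the wrist camera has in their place "T_tool_cam" (4x4, takes a point from camera to tool coordinates, whose origin is the TCP and whose axes are the flange's). Camera axes: x right, y up, looking along -z (the intrinsics and any distortion apply to the point x, -y, -z); pixel columns grow to the right and rows downward; lengths in mm; the calibration is good to about 2 mm. The wrist camera is an equidistant fisheye: a pixel r from the principal point sees the ray r / f radians off the axis. A picture is of the moment at which its call begins: read the wrist's pose just before it. There is no depth.
- manip.sign_off(): hands the job in; it is judged then, once.
The state is a dict: "clock": time; "joints": joint angles; "qd": joint speeds; "effort": joint torques, N m; "eef_pos": TCP position; "eef_rot": TCP orientation; "wrist_force": force on the tool from outside, world axes, zero at the start; "moment": the same for the moment, N m; "finger_gap": finger opening in mm; "finger_force": force on a finger pad.
Only numpy, scipy, OpenCV 4.12 (cv2) and the standard library are available. Lean on these libraries where they do the work, as an engineer would, in place of code of your own. Each camera call takes 0.05 s, during which the arm holds its last target. There are 200 camera calls.

## Working session

There is one attempt and no reset: what is moved stays moved. The work goes in short steps, Python scripts to look and compute and a tool call to move; the robot and the scene stay as the last step left them, time stands still between calls to the robot, and variables do not carry over. Pictures are saved under pics/ and viewed, at most 10 in all, crops included, and the job is handed in when it is done.

Besides the shell and the picture viewer there is one more tool, called as a command line: name --pt "numbers of a row" for each row, then --argument value for the rest. play_rows: Moves the arm, as the interface text tells. Its arguments: {"type":"object","properties":{"translation":{"type":"array","items":{"type":"array","items":{"type":"number"}}},"yaw":{"type":"array","items":{"type":"number"}},"hand":{"type":"number"},"force":{"type":"number"}},"required":["translation","yaw"]}

```bash
mkdir -p pics; ls
cat > h.py <<'E'
import numpy as np, cv2, json
from cell import telemetry, eyes, manip
def snap(n,f):
    s=telemetry.read_state(); c=eyes.camera(n); cv2.imwrite('pics/'+f,c['pixels'][:,:,::-1]); 
    d={k:np.array(v).tolist() for k,v in c.items() if k!='pixels'}; d['s']={k:np.array(v).tolist() for k,v in s.items()}
    json.dump(d,open('pics/'+f+'.json','w')); return c
def load(f):
    return cv2.imread('pics/'+f), json.load(open('pics/'+f+'.json'))
def ray(c,u,v):
    M=np.array(c['cam_to_world']); d=np.array([(u-c['cx'])/c['fx'],-(v-c['cy'])/c['fy'],-1.])
    return M[:3,3],M[:3,:3]@d
def onz(c,u,v,z):
    o,d=ray(c,u,v); return o+d*(z-o[2])/d[2]
def tri(c1,p1,c2,p2):
    o1,d1=ray(c1,*p1);o2,d2=ray(c2,*p2)
    A=np.stack([d1,-d2],1); t=np.linalg.lstsq(A,o2-o1,rcond=None)[0]
    a=o1+d1*t[0];b=o2+d2*t[1]; return (a+b)/2,np.linalg.norm(a-b)
def proj(c,P):
    M=np.linalg.inv(np.array(c['cam_to_world'])); p=M[:3,:3]@np.array(P)+M[:3,3]
    return c['cx']-c['fx']*p[0]/p[2], c['cy']+c['fy']*p[1]/p[2]
E
python3 - <<'E'
from h import *
for n in('top','side'):
    c=snap(n,n+'0.png'); print(n,{k:np.round(v,3).tolist() for k,v in c.items() if k!='pixels'})
a=cv2.imread('pics/top0.png');b=cv2.imread('pics/side0.png')
E
```

```text
pics
top {'fx': 488.833, 'fy': 488.833, 'cx': 259.559, 'cy': 186.771, 'cam_to_world': [[0.015, 0.998, -0.065, 425.146], [-1.0, 0.014, -0.022, -129.013], [-0.021, 0.066, 0.998, 1575.519], [0.0, 0.0, 0.0, 1.0]]}
side {'fx': 413.396, 'fy': 413.396, 'cx': 259.696, 'cy': 195.758, 'cam_to_world': [[-0.996, 0.077, -0.04, 506.025], [-0.085, -0.772, 0.629, 508.376], [0.018, 0.63, 0.776, 897.125], [0.0, 0.0, 0.0, 1.0]]}
```

View pics/top0.png

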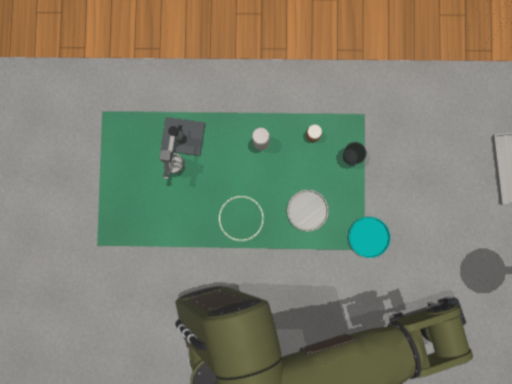

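View pics/side0.png

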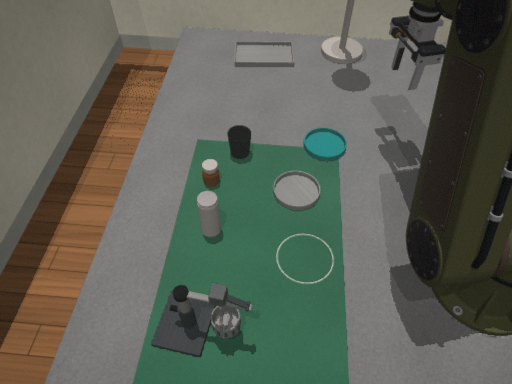

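Top view: the steel dish is at (307,210), the white ring at (241,218) and the hook with basket at about (172,155). Look-alikes for the dish are the turquoise dish (369,237), the grey disc at (483,270) and the lamp foot in the side view (342,50). I choose the plain steel one at (307,210) (side view (297,190)). The can is at (261,138), the jar at (314,132) and the pot at (354,154).

Run:
```python
from h import *
for n in('top','side'):
    im,c=load(n+'0.png'); hsv=cv2.cvtColor(im,cv2.COLOR_BGR2HSV)
    m=((hsv[...,1]<90)&(hsv[...,2]>95)).astype(np.uint8)*255
    cs,_=cv2.findContours(m,cv2.RETR_LIST,cv2.CHAIN_APPROX_NONE)
    for k in cs:
        if 60<len(k)<400:
            (e,ax,an)=cv2.fitEllipse(k); print(n,np.round(e,1),np.round(ax,1),'z0',onz(c,*e,0).round(1),'z18',onz(c,*e,18).round(1))
    # can/jar/pot
im,c=load('top0.png')
A=cv2.resize(im[105:255,150:400],None,fx=3.2,fy=3.2,interpolation=cv2.INTER_CUBIC)[:, :]
im,c=load('side0.png')
B=cv2.resize(im[270:370,140:270],None,fx=6,fy=6,interpolation=cv2.INTER_CUBIC)
cv2.imwrite('pics/c1.png',B)
im,c=load('top0.png')
cv2.imwrite('pics/c2.png',cv2.resize(im[105:255,150:350],None,fx=4,fy=4,interpolation=cv2.INTER_CUBIC))
```

```text
top [258.  379.2] [ 8.4 40.5] z0 [-79.2 -98.8   0. ] z18 [-73.4 -99.1  18. ]
top [378.  365.5] [23.1 27.4] z0 [ -29.  -474.8    0. ] z18 [ -23.8 -470.8   18. ]
top [290.4 339.7] [25.7 27.1] z0 [  45.  -199.2    0. ] z18 [  49.4 -198.4   18. ]
top [436.3 337.4] [41.6 58.3] z0 [  61.3 -657.4    0. ] z18 [  65.4 -651.3   18. ]
top [240.5 342.9] [40.9 67.3] z0 [ 32.1 -41.6   0. ] z18 [ 36.6 -42.6  18. ]
top [240.7 217.9] [41.3 41.5] z0 [427.1 -35.3   0. ] z18 [427.1 -36.4  18. ]
top [240.7 218. ] [45.5 46. ] z0 [426.7 -35.2   0. ] z18 [426.7 -36.3  18. ]
top [307.2 210.1] [42.1 42.3] z0 [ 455.4 -248.9    0. ] z18 [ 455.  -247.5   18. ]
top [496.3 170.5] [ 3.6 92.9] z0 [ 591.  -852.7    0. ] z18 [ 589.1 -844.4   18. ]
top [260.6 137.7] [17.9 22.6] z0 [688.3 -95.5   0. ] z18 [685.3 -95.9  18. ]
top [237.  221.4] [ 94.7 237. ] z0 [415.5 -23.5   0. ] z18 [415.6 -24.7  18. ]
side [221.7 320.1] [ 9.8 19. ] z0 [606.5 147.6   0. ] z18 [604.5 154.8  18. ]
side [208.8 291.8] [15.  38.2] z0 [646.3  82.1   0. ] z18 [643.5  90.6  18. ]
side [304.7 258.4] [46.7 54.8] z0 [423.1 -29.6   0. ] z18 [424.8 -18.8  18. ]
side [304.8 258.3] [49.8 58.6] z0 [423.1 -29.8   0. ] z18 [424.8 -19.   18. ]
side [207.  210.2] [20.1 49.8] z0 [ 690.  -154.6    0. ] z18 [ 686.4 -141.3   18. ]
side [296.4 189.9] [35.  44.5] z0 [ 450.4 -250.7    0. ] z18 [ 451.5 -235.5   18. ]
side [296.4 188.1] [35.8 47.1] z0 [ 450.5 -257.4    0. ] z18 [ 451.7 -242.    18. ]
side [406.  162.8] [12.1 25.4] z0 [ 124.  -390.7   -0. ] z18 [ 131.7 -372.7   18. ]
side [350.5  78.4] [26.7 38.5] z0 [ 268.9 -802.9    0. ] z18 [ 273.6 -776.6   18. ]
side [263.1  64.5] [  5.3 102.6] z0 [ 593.9 -855.3   -0. ] z18 [ 592.2 -827.9   18. ]
side [264.8  43.1] [ 4.5 87.4] z0 [  599.  -1003.7     0. ] z18 [ 597.1 -973.3   18. ]
side [442.4  31.6] [13.6 31.4] z0 [ -134.1 -1178.4     0. ] z18 [ -121.2 -1144.6    18. ]
```

View pics/c1.png

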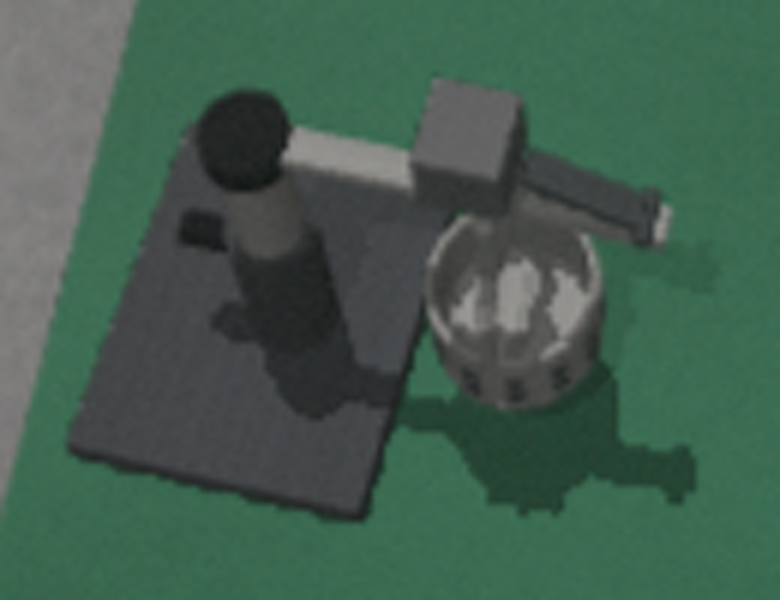

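View pics/c2.png

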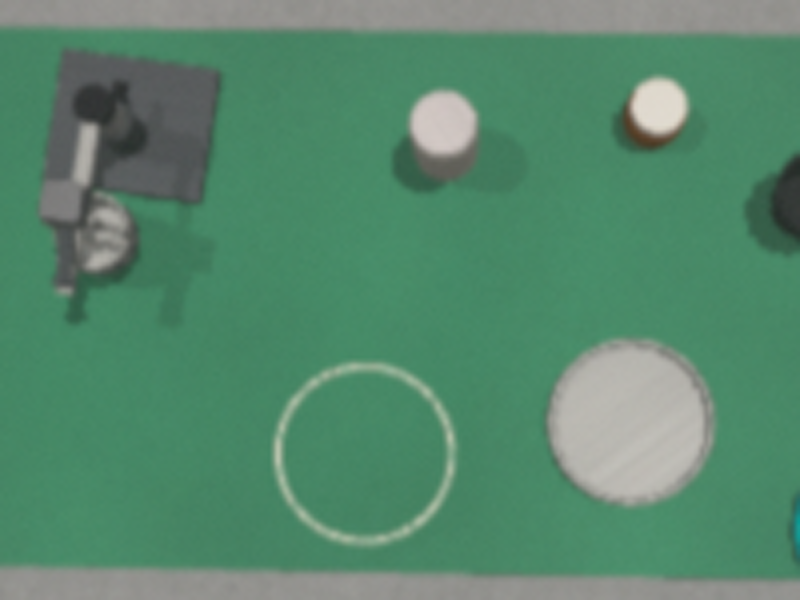

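The side crop shows the hook: post cap (243,140), bar tip (660,222), grip block top face about (468,125). The top crop has the cap at (94,104), block (61,199) and tip (64,290). The plain steel dish sits alone at (630,422), well clear of the turquoise edge at (797,520).

Run:
```python
from h import *
_,t=load('top0.png');_,s=load('side0.png')
f=lambda a,k,o:(a[0]/k+o[0],a[1]/k+o[1])
for n,ps,pt in [('cap',(243,138),(94,104)),('tip',(664,224),(64,290)),('block',(468,125),(61,199))]:
    print(n,tri(s,f(ps,6,(140,270)),t,f(pt,4,(150,105))))
c=eyes.camera('wrist'); print({k:np.round(v,3).tolist() for k,v in c.items() if k!='pixels'})
st=telemetry.read_state();print(st['eef_pos'],st['eef_rot'],st['finger_gap'],st['clock'],st['wrist_force'])
```

```text
cap (array([679.32798387, 159.63490173, 146.86182315]), np.float64(2.772681483802267))
tip (array([540.08778533, 177.64883009, 150.18135854]), np.float64(3.7527232003207494))
block (array([601.24370399, 171.62238177, 195.86076259]), np.float64(4.081189128887759))
{'fx': 297.319, 'fy': 297.319, 'cx': 254.151, 'cy': 186.167, 'T_tool_cam': [[-0.001, 0.961, 0.278, 79.714], [1.0, 0.001, -0.001, 0.292], [-0.001, 0.278, -0.961, -178.82], [0.0, 0.0, 0.0, 1.0]]}
[ 178.05839415 -520.18309294  205.039224  ] [-3.14074569e+00 -6.88476996e-05  3.29762079e-01] 93.82548455045763 0.15 [-0.33003716  0.04606095  0.67216287]
```

play_rows --pt "0.04 0.04 -0.01" --pt "0.08 0.08 -0.02" --pt "0.12 0.12 -0.03" --pt "0.16 0.16 -0.04" --pt "0.2 0.2 -0.05" --pt "0.24 0.24 -0.055" --pt "0.277 0.272 -0.055" --pt "0.277 0.272 -0.055" --pt "0.277 0.272 -0.055" --pt "0.277 0.272 -0.055" --yaw '[-0.05,-0.1,-0.15,-0.2,-0.2,-0.2,-0.2,-0.2,-0.2,-0.2]' --hand 0.75

```text
clock: 1.4
eef_pos: [454.4, -249.2, 150.5]
eef_rot: [3.142, 0.0, 0.128]
wrist_force: [-0.2, -0.8, 0.2]
finger_gap: 70.3
finger_force: 0.0
```

```bash
cat >> h.py <<'E'
from scipy.spatial.transform import Rotation as Ro
def wray(d,u,v):
    s=d['s']; T=np.array(d['T_tool_cam']); R=Ro.from_euler('xyz',s['eef_rot']).as_matrix()
    x,y=(u-d['cx']),(v-d['cy']); r=np.hypot(x,y)+1e-9; th=r/d['fx']
    q=np.array([np.sin(th)*x/r,-np.sin(th)*y/r,-np.cos(th)])
    return R@T[:3,3]+np.array(s['eef_pos']), R@T[:3,:3]@q
def wz(d,u,v,z):
    o,q=wray(d,u,v); return o+q*(z-o[2])/q[2]
def wproj(d,P):
    s=d['s']; T=np.array(d['T_tool_cam']); R=Ro.from_euler('xyz',s['eef_rot']).as_matrix()
    p=T[:3,:3].T@(R.T@(np.array(P)-np.array(s['eef_pos']))-T[:3,3])
    th=np.arccos(-p[2]/np.linalg.norm(p)); h=np.hypot(p[0],p[1]); r=th*d['fx']
    return d['cx']+r*p[0]/h, d['cy']-r*p[1]/h
def circ(P):
    A=np.c_[P[:,:2],np.ones(len(P))]; a=np.linalg.lstsq(A,(P[:,:2]**2).sum(1),rcond=None)[0]
    c=a[:2]/2; return c,np.sqrt(a[2]+c@c)
E
python3 - <<'E'
from h import *
snap('wrist','w1.png'); im,d=load('w1.png'); print(d['s']['eef_pos'],d['s']['eef_rot'],d['s']['finger_gap'])
# predicted dish rim
for r,z in((66,18),(62,4)):
  for a in np.arange(0,6.28,.4):
    u=wproj(d,(455+r*np.cos(a),-248+r*np.sin(a),z)); cv2.circle(im,(int(u[0]),int(u[1])),2,(0,0,255),-1)
cv2.imwrite('pics/w1m.png',im)
E
```

```text
[454.42036311263274, -249.1632114580844, 150.4569533713408] [3.141526712211712, 0.0001162290191065729, 0.12842636050822342] 70.28831816802999
```

View pics/w1m.png

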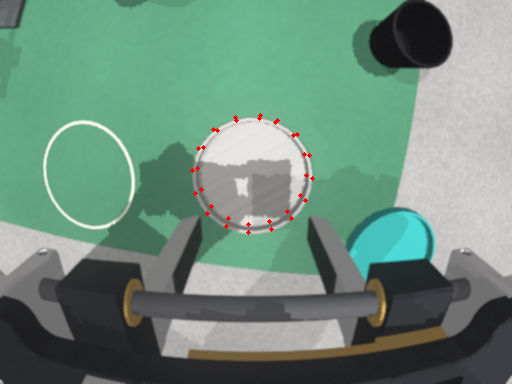

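The predicted rim (red) lies on the steel dish at (252,175). The ring is at (88,174) and turquoise at (395,243). I'll refine both circles from this view.

Run:
```python
from h import *
im,d=load('w1.png'); hsv=cv2.cvtColor(im,cv2.COLOR_BGR2HSV)
m=((hsv[...,1]<80)&(hsv[...,2]>120)).astype(np.uint8)*255
r=m.copy(); r[:, 140:]=0; r[:115]=0; r[230:]=0; r[:,:40]=0
ys,xs=np.nonzero(r); P=np.array([wz(d,u,v,0) for u,v in zip(xs,ys)])
for i in range(6):
    c,R=circ(P); e=abs(np.hypot(*(P[:,:2]-c).T)-R); P=P[e<max(4,e.std()*2)]
print('ring',c,R,len(P))
# dish outer: edge against green
g=((hsv[...,0]>60)&(hsv[...,0]<85)&(hsv[...,1]>70)).astype(np.uint8)
uc=wproj(d,(455,-248,18)); Q=[]
for a in np.arange(-3.3,0.3,.04):
    pr=None
    for k in np.arange(40,80,.25):
        u=(uc[0]+k*np.cos(a),uc[1]+k*np.sin(a))
        if g[int(round(u[1])),int(round(u[0]))]: pr=u;break
    if pr: Q.append(wz(d,*pr,18))
Q=np.array(Q)
for i in range(6):
    c,R=circ(Q); e=abs(np.hypot(*(Q[:,:2]-c).T)-R); Q=Q[e<max(1.5,e.std()*2)]
print('dish',c,R,len(Q))
```

```text
ring [424.42475732 -34.97318072] 70.24100495227684 1451
dish [ 453.15890438 -247.68262698] 66.54648320573146 90
```

play_rows --pt "-0.001 0.0015 -0.05" --pt "-0.001 0.0015 -0.1" --pt "-0.001 0.0015 -0.125" --pt "-0.001 0.0015 -0.135" --pt "-0.001 0.0015 -0.142" --pt "-0.001 0.0015 -0.142" --pt "-0.001 0.0015 -0.142" --yaw '[0,0,0,0,0,0,0]'

```text
clock: 2.33
eef_pos: [454.5, -247.1, 9.3]
eef_rot: [3.141, -0.001, 0.13]
wrist_force: [-0.2, -0.5, -0.6]
finger_gap: 70.5
finger_force: 0.0
```

play_rows --pt "0 0 0" --pt "0 0 0" --pt "0 0 0" --pt "0 0 0" --pt "0 0 0" --yaw '[0,0,0,0,0]' --hand 1.0

```text
clock: 2.95
eef_pos: [454.1, -246.8, 8.4]
eef_rot: [-3.142, 0.0, 0.13]
wrist_force: [-0.5, -0.1, -0.2]
finger_gap: 94.0
finger_force: 0.0
```

play_rows --pt "-0.001 0.007 0" --pt "-0.003 0.024 0" --pt "-0.006 0.046 0" --pt "-0.009 0.07 0" --pt "-0.013 0.094 0" --pt "-0.016 0.118 0" --pt "-0.019 0.142 0" --pt "-0.022 0.166 0" --pt "-0.025 0.188 0" --pt "-0.028 0.203 0" --pt "-0.029 0.211 0" --pt "-0.029 0.214 0" --yaw '[0,0,0,0,0,0,0,0,0,0,0,0]'

```text
clock: 4.45
eef_pos: [425.0, -32.5, 8.4]
eef_rot: [3.142, 0.0, 0.13]
wrist_force: [0.4, -1.9, -0.1]
finger_gap: 93.8
finger_force: 1.0
```

play_rows --pt "0 0 0" --pt "0 0 0" --pt "0 0 0" --yaw '[0,0,0]'

```text
clock: 4.82
eef_pos: [425.1, -33.1, 8.4]
eef_rot: [-3.141, 0.0, 0.129]
wrist_force: [-0.5, 0.3, -0.8]
finger_gap: 93.8
finger_force: 0.0
```

Run:
```python
from h import *
snap('top','t2.png');snap('side','s2.png');snap('wrist','w2.png'); im,d=load('w2.png')
print(d['s']['eef_pos'],d['s']['wrist_force'])
cv2.imwrite('pics/w2c.png',np.hstack([cv2.resize(load('side')[0] if 0 else load('s2.png')[0][200:320,230:380],None,fx=3,fy=3),im[:360,:,:][:, 100:450]]))
```

```text
[425.0756046823531, -32.98848732685601, 8.384288883155417] [0.9040442521359007, -0.41466503420933415, -0.03807975020094438]
```

View pics/w2c.png

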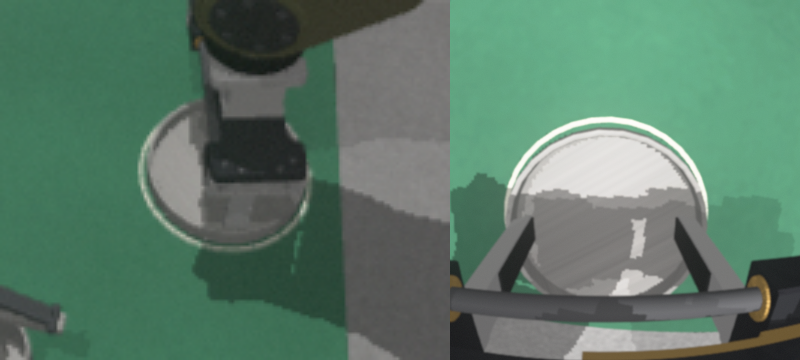

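The dish now lies on the ring (side crop (225,175), wrist crop (605,215)). I'll lift and measure the offset.

play_rows --pt "0 0 0" --pt "0 0 0" --pt "0 0 0.03" --pt "0 0 0.08" --pt "0 0 0.14" --pt "-0.03 0 0.2" --pt "-0.03 0 0.25" --pt "-0.03 0 0.25" --pt "-0.03 0 0.25" --yaw '[0,0,0,0,0,0,0,0,0]' --hand 0.9

```text
clock: 6.1
eef_pos: [394.9, -32.8, 257.7]
eef_rot: [-3.141, 0.001, 0.13]
wrist_force: [0.4, 0.9, -1.0]
finger_gap: 84.4
finger_force: 0.0
```

Run:
```python
from h import *
snap('wrist','w3.png'); im,d=load('w3.png'); hsv=cv2.cvtColor(im,cv2.COLOR_BGR2HSV); print(d['s']['eef_pos'])
g=((hsv[...,0]>60)&(hsv[...,0]<85)&(hsv[...,1]>70)).astype(np.uint8)
uc=wproj(d,(425,-34,10)); O=[];I=[]; print(uc)
for a in np.arange(-3.3,0.3,.03):
    for k in np.arange(80,20,-.25):
        u=(uc[0]+k*np.cos(a),uc[1]+k*np.sin(a)); x,y=int(round(u[0])),int(round(u[1]))
        if 0<=x<512 and 0<=y<384 and not g[y,x]: O.append((a,wz(d,*u,0)));break
P=np.array([p for a,p in O])
for i in range(8):
    c,R=circ(P); e=abs(np.hypot(*(P[:,:2]-c).T)-R); P=P[e<max(1.2,e.std()*2)]
print('ring outer',c,R,len(P))
cv2.imwrite('pics/w3.png',im)
x,y=int(uc[0]),int(uc[1])
cv2.imwrite('pics/w3c.png',cv2.resize(im[max(0,y-75):y+75,x-100:x+100],None,fx=4,fy=4))
```

```text
[394.88223810053444, -32.81062748054638, 257.67970540130153]
(np.float64(256.9322214014483), np.float64(137.17114841680453))
ring outer [423.80026678 -35.41745455] 73.55672087837006 120
```

View pics/w3c.png

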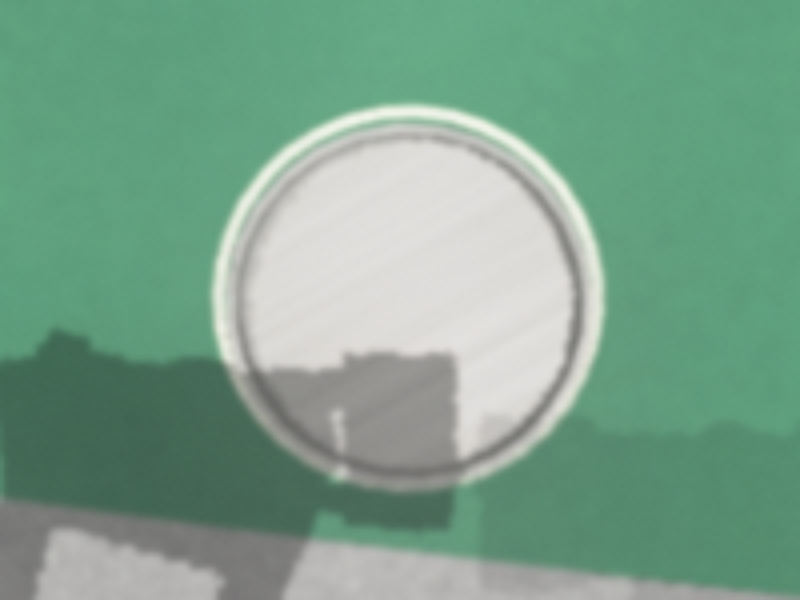

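The dish is centred in the ring to about 1 mm: in this crop the dish spans 232–588 and the ring 213–604. Now to the hook.

play_rows --pt "0.03 0.03 0" --pt "0.06 0.06 0" --pt "0.09 0.09 0" --pt "0.12 0.12 0" --pt "0.15 0.15 0" --pt "0.18 0.18 0" --pt "0.206 0.204 0" --pt "0.206 0.204 0" --pt "0.206 0.204 0" --pt "0.206 0.204 0" --pt "0.206 0.204 0" --yaw '[0.18,0.36,0.54,0.72,0.9,1.08,1.26,1.31,1.31,1.31,1.31]' --hand 0.9

```text
clock: 7.52
eef_pos: [601.0, 170.9, 258.4]
eef_rot: [-3.141, 0.0, 1.439]
wrist_force: [0.7, 1.2, -1.1]
finger_gap: 84.3
finger_force: 0.0
```

Run:
```python
from h import *
snap('wrist','w4.png'); im,d=load('w4.png'); print(d['s']['eef_pos'],d['s']['eef_rot'])
u=wproj(d,(601,171.6,180)); print(u); x,y=int(u[0]),int(u[1])
x0,y0=max(0,x-100),max(0,y-75); print(x0,y0)
cv2.imwrite('pics/w4c.png',cv2.resize(im[y0:y0+150,x0:x0+200],None,fx=4,fy=4,interpolation=cv2.INTER_CUBIC))
```

```text
[600.9854327404636, 170.9061741636165, 258.4116520239485] [-3.1414924884509574, 1.969695251591297e-05, 1.4387385692181434]
(np.float64(255.10906842306602), np.float64(191.23992438206145))
155 116
```

View pics/w4c.png

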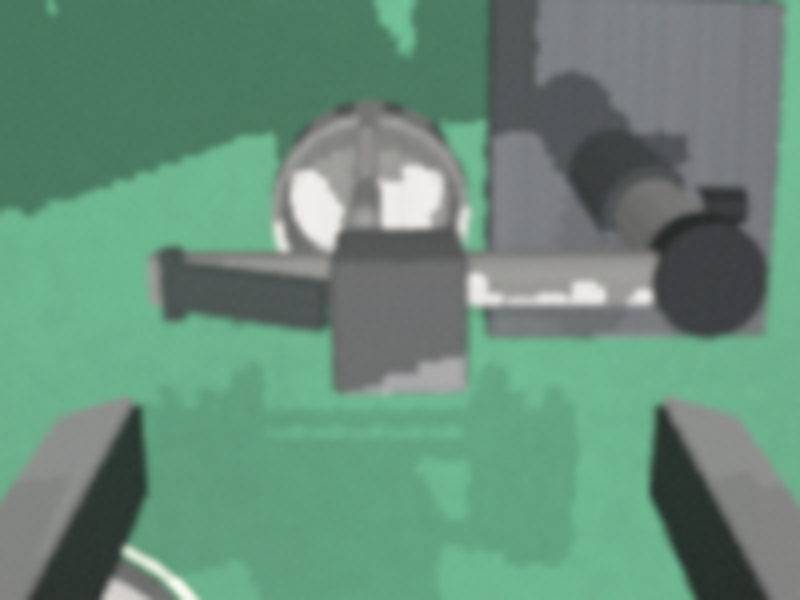

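The wrist crop shows the bar running level (tip (155,280), cap (711,277)) and the block's top face spanning x 334–468, y 258–391. The keeper is between x 165 and 330. I'll combine three rays per point.

Run:
```python
from h import *
_,t=load('top0.png');_,s=load('side0.png');_,w=load('w4.png')
f=lambda a,k,o:(a[0]/k+o[0],a[1]/k+o[1])
def lsq(rs):
    A=np.zeros((3,3));b=np.zeros(3)
    for o,q in rs:
        q=q/np.linalg.norm(q);M=np.eye(3)-np.outer(q,q);A+=M;b+=M@o
    p=np.linalg.solve(A,b); return p,[round(float(np.linalg.norm((np.eye(3)-np.outer(q,q)/(q@q))@(p-o))),1) for o,q in rs]
D={}
for n,ps,pt,pw in [('cap',(243,138),(94,104),(711,277)),('tip',(664,224),(64,290),(155,280)),('block',(468,125),(61,199),(401,325))]:
    R=[ray(s,*f(ps,6,(140,270))),ray(t,*f(pt,4,(150,105))),wray(w,*f(pw,4,(155,116)))]
    p,e=lsq(R); print(n,p.round(1),e,'s+w',lsq([R[0],R[2]])[0].round(1),'t+w',lsq(R[1:])[0].round(1)); D[n]=p
v=D['cap']-D['tip']; print(np.hypot(*v[:2]),np.arctan2(v[1],v[0]))
# at assumed heights, wrist-only
for S in (150,155,160):
    c=wz(w,*f((711,277),4,(155,116)),S-5);b=wz(w,*f((401,325),4,(155,116)),S+38);tp=wz(w,*f((155,280),4,(155,116)),S-10)
    l=wz(w,*f((334,325),4,(155,116)),S+38);r=wz(w,*f((468,325),4,(155,116)),S+38)
    print(S,c.round(1),b.round(1),tp.round(1),np.linalg.norm(l-r).round(1),np.hypot(*(c-tp)[:2]).round(1),np.arctan2(*(c-tp)[[1,0]]).round(4),np.hypot(*(c-b)[:2]).round(1))
```

```text
cap [679.4 159.1 148.4] [2.1, 1.1, 1.5] s+w [682.6 152.9 132.8] t+w [679.6 158.8 151.8]
tip [539.7 177.4 151.8] [1.8, 2.1, 1.0] s+w [538.1 175.8 146.9] t+w [540.7 177.  155.5]
block [601.1 171.5 196.2] [2.0, 2.1, 0.3] s+w [600.5 168.2 187.8] t+w [602.1 171.5 198. ]
140.91897319762705 -0.1303100437241721
150 [681.1 156.6 145. ] [600.7 168.5 188. ] [536.  173.6 140. ] 29.6 146.0 -0.1168 81.3
155 [679.9 158.2 150. ] [600.9 170.2 193. ] [537.3 174.9 145. ] 29.0 143.5 -0.1167 79.9
160 [678.7 159.8 155. ] [601.1 171.8 198. ] [538.6 176.2 150. ] 28.4 141.1 -0.1165 78.5
```

play_rows --pt "0 0 0" --pt "0 0 0" --pt "0 0 0" --pt "0 0 -0.03" --pt "0 0 -0.055" --pt "0 0 -0.07" --pt "0 0 -0.08" --pt "0 0 -0.08" --pt "0 0 -0.08" --pt "0 0 -0.08" --yaw '[0.005,0.005,0.005,0.005,0.005,0.005,0.005,0.005,0.005,0.005]' --hand 0.425 --force 8

```text
clock: 8.82
eef_pos: [601.2, 171.2, 179.1]
eef_rot: [3.141, -0.0, 1.445]
wrist_force: [-2.5, -0.5, 2.4]
finger_gap: 39.8
finger_force: 1.3
```

Run:
```python
from h import *
snap('wrist','w5.png'); im,d=load('w5.png'); print(d['s']['eef_pos'],d['s']['finger_gap'],[round(x,1) for x in d['s']['wrist_force']])
c1=im[100:330,90:430]; 
snap('side','s5.png'); b=load('s5.png')[0][240:370,140:290]
c1=cv2.resize(c1,None,fx=1.2,fy=1.2); b=cv2.resize(b,(int(276*150/130),276))
cv2.imwrite('pics/m5.png',np.hstack([c1,b]))
```

```text
[601.1921460758142, 171.22768504481994, 179.08514040019458] 39.76817166756753 [-2.5, -0.5, 2.4]
```

View pics/m5.png

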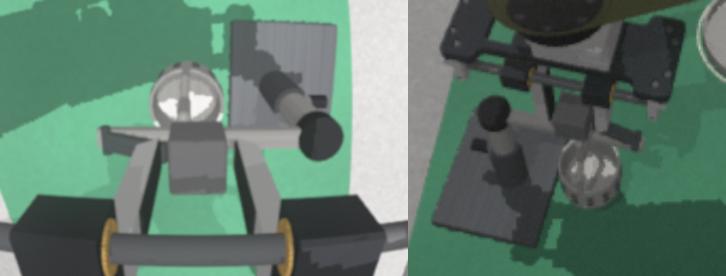

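Block is straddled, with the jaws either side of it at (198,158) in the left half. The front tip just touches the keeper (about 2.4 N up), so the saddle is around z 163. I'll press down in steps.

play_rows --pt "0 0 -0.002" --pt "0 0 -0.005" --pt "0 0 -0.008" --pt "0 0 -0.008" --yaw '[0,0,0,0]'

```text
clock: 9.43
eef_pos: [601.2, 171.1, 170.3]
eef_rot: [3.141, 0.0, 1.445]
wrist_force: [1.7, -0.3, 4.8]
finger_gap: 40.2
finger_force: 2.0
```

```bash
cat > st.py <<'E'
from h import *
F=[]
for i in range(3):
    s=telemetry.read_state();F.append(s['wrist_force'])
print(np.round(s['eef_pos'],1),np.round(np.mean(F,0),1),np.round(s['moment'],2),round(s['finger_gap'],1),round(s['finger_force'],1),round(s['clock'],1))
E
python3 st.py
```

```text
[601.2 171.1 170.3] [ 1.7 -0.3  4.8] [-0.04 -0.28  0.01] 40.2 2.0 9.4
```

play_rows --pt "0 0 -0.0015" --pt "0 0 -0.003" --pt "0 0 -0.003" --yaw '[0,0,0]'

```text
clock: 9.8
eef_pos: [601.2, 171.1, 167.4]
eef_rot: [3.141, -0.0, 1.445]
wrist_force: [1.4, -0.1, 5.4]
finger_gap: 39.9
finger_force: 2.3
```

play_rows --pt "0 0 -0.001" --pt "0 0 -0.002" --pt "0 0 -0.002" --yaw '[0,0,0]'

```text
clock: 10.18
eef_pos: [601.2, 171.1, 165.5]
eef_rot: [3.141, -0.0, 1.445]
wrist_force: [2.9, 0.1, 5.5]
finger_gap: 40.4
finger_force: 2.5
```

play_rows --pt "0 0 -0.001" --pt "0 0 -0.002" --pt "0 0 -0.002" --yaw '[0,0,0]'

```text
clock: 10.55
eef_pos: [601.4, 171.1, 163.6]
eef_rot: [3.141, -0.0, 1.445]
wrist_force: [3.9, -1.2, 6.1]
finger_gap: 39.7
finger_force: 2.7
```

play_rows --pt "0 0 -0.001" --pt "0 0 -0.001" --yaw '[0,0]'

```text
clock: 10.8
eef_pos: [601.4, 171.1, 163.2]
eef_rot: [3.14, -0.0, 1.445]
wrist_force: [2.4, -1.2, 9.6]
finger_gap: 40.0
finger_force: 4.6
```

The stop is felt at z≈163.4, so the saddle top is near 164.4. Ease off a hair and close.

play_rows --pt "0 0 0.0006" --pt "0 0 0.0006" --pt "0 0 0.0006" --pt "0 0 0.0006" --pt "0 0 0.0006" --pt "0 0 0.0006" --yaw '[0,0,0,0,0,0]' --hand 0.2 --force 8

```text
clock: 11.55
eef_pos: [600.5, 171.4, 163.2]
eef_rot: [-3.14, -0.0, 1.445]
wrist_force: [-2.9, -0.4, 8.4]
finger_gap: 29.1
finger_force: 10.5
```

play_rows --pt "-0.002 0.0003 0" --pt "-0.004 0.0005 0" --pt "-0.006 0.0008 0" --pt "-0.008 0.001 0" --pt "-0.01 0.0013 0" --pt "-0.01 0.0013 0" --yaw '[0,0,0,0,0,0]'

```text
clock: 12.3
eef_pos: [591.3, 172.4, 163.3]
eef_rot: [3.141, -0.0, 1.445]
wrist_force: [3.1, -0.3, 5.3]
finger_gap: 28.8
finger_force: 13.6
```

```bash
python3 st.py
```

```text
[591.3 172.4 163.3] [ 3.1 -0.3  5.3] [-0.2  -0.76 -0.02] 28.8 13.6 12.3
```

play_rows --pt "-0.002 0.0003 0" --pt "-0.0035 0.0004 0" --pt "-0.005 0.0006 0" --pt "-0.005 0.0006 0" --yaw '[0,0,0,0]'

```text
clock: 12.8
eef_pos: [586.4, 173.0, 163.3]
eef_rot: [3.141, -0.0, 1.445]
wrist_force: [3.4, -1.5, 5.0]
finger_gap: 28.9
finger_force: 13.7
```

```bash
python3 st.py
```

```text
[586.4 173.  163.3] [ 3.4 -1.5  5. ] [-0.12 -0.74 -0.04] 28.9 13.7 12.8
```

play_rows --pt "0 0 0" --pt "0 0 0" --pt "0 0 0.002" --pt "0 0 0.005" --pt "0 0 0.008" --pt "0 0 0.012" --pt "0 0 0.018" --pt "0 0 0.03" --pt "0 0 0.05" --pt "0 0 0.075" --pt "0 0 0.085" --pt "0 0 0.085" --yaw '[0,0,0,0,0,0,0,0,0,0,0,0]' --hand 0.44

```text
clock: 14.3
eef_pos: [586.2, 173.0, 248.5]
eef_rot: [3.141, -0.0, 1.445]
wrist_force: [-1.6, 0.0, 0.8]
finger_gap: 41.1
finger_force: 0.0
```

play_rows --pt "0 0 0" --pt "0 0 0" --pt "0 0 0" --pt "0 0 0" --pt "0 0 0" --pt "0 0 0" --pt "0 0 0" --pt "0 0 0" --pt "0 0 0" --pt "0 0 0" --pt "0 0 0" --yaw '[0.18,0.36,0.54,0.72,0.9,1.08,1.26,1.44,1.57,1.57,1.57]' --hand 0.6

```text
clock: 15.68
eef_pos: [586.0, 173.0, 247.5]
eef_rot: [-3.141, -0.001, 3.012]
wrist_force: [-0.7, -0.6, 0.4]
finger_gap: 56.1
finger_force: 0.0
```

Run:
```python
from h import *
snap('wrist','w6.png'); im,d=load('w6.png'); print(d['s']['eef_pos'],d['s']['eef_rot'],d['s']['finger_gap'],[round(x,1) for x in d['s']['wrist_force']])
u=wproj(d,(586,173,195)); print(u); x,y=int(u[0]),int(u[1]); x0,y0=x-80,max(0,y-80); print(x0,y0)
a=cv2.resize(im[y0:y0+150,x0:x0+100+60],None,fx=3,fy=3,interpolation=cv2.INTER_CUBIC)
snap('side','s6.png');snap('top','t6.png'); b=load('s6.png')[0][270:370,180:270]
b=cv2.resize(b,(int(450*.68),340)); b=np.vstack([b,np.zeros((110,b.shape[1],3),np.uint8)])
cv2.imwrite('pics/m6.png',np.hstack([a,b]))
```

```text
[586.0089356997601, 173.02081283664558, 247.50977793312893] [-3.141298829748951, -0.0006812497243773308, 3.01187516003527] 56.053541415616145 [-0.7, -0.6, 0.4]
(np.float64(255.53650669617755), np.float64(203.69653152409558))
175 123
```

View pics/m6.png

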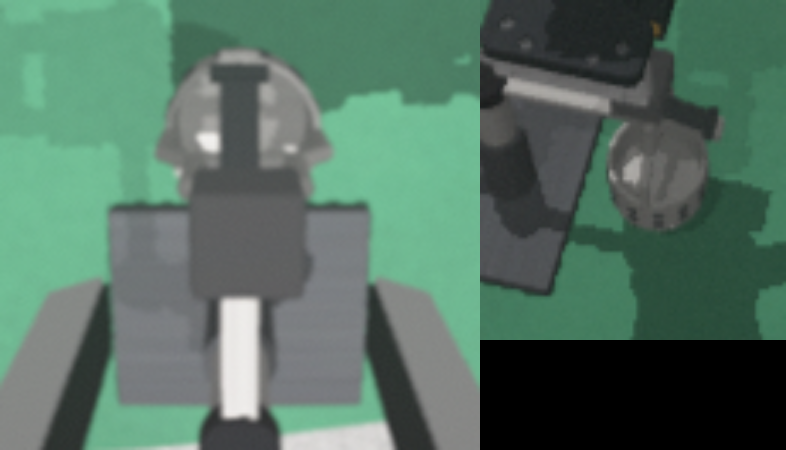

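The block now sits over the keeper toward the tip: top face x 190–307, y 195–297 in the left half. The keeper is ahead of it at (240,120) and the bar runs vertically, aligned with the tool.

Run:
```python
from h import *
_,d=load('w6.png')
g=lambda x,y,z:wz(d,175+x/3,123+y/3,z).round(1)
for z in (202,208,212): print(z,g(248,246,z),'w',np.linalg.norm(g(190,246,z)-g(307,246,z)),'l',np.linalg.norm(g(248,195,z)-g(248,297,z)))
```

```text
202 [584.9 174.8 202. ] w 31.26995362964263 l 28.924902765610163
208 [582.8 175.1 208. ] w 30.4637489485454 l 28.11867706703142
212 [581.3 175.2 212. ] w 29.954966199279863 l 27.62263564542672
```

play_rows --pt "-0.002 0.001 -0.02" --pt "-0.002 0.001 -0.04" --pt "-0.002 0.001 -0.055" --pt "-0.002 0.001 -0.063" --pt "-0.002 0.001 -0.063" --yaw '[0,0,0,0,0]'

```text
clock: 16.45
eef_pos: [584.1, 174.0, 184.9]
eef_rot: [-3.141, -0.0, 3.015]
wrist_force: [-0.2, -0.5, 0.1]
finger_gap: 56.2
finger_force: 0.0
```

play_rows --pt "0 0 0" --pt "0 0 0" --pt "0 0 0" --pt "0 0 0" --pt "0 0 0" --pt "0 0 0" --yaw '[0,0,0,0,0,0]' --hand 0.2 --force 20

```text
clock: 17.2
eef_pos: [584.2, 174.1, 185.2]
eef_rot: [3.141, 0.0, 3.015]
wrist_force: [0.3, 0.5, 1.7]
finger_gap: 29.9
finger_force: 19.9
```

```bash
python3 st.py
```

```text
[584.2 174.1 185.2] [0.3 0.5 1.7] [ 0.25 -0.16  0.02] 29.9 19.9 17.2
```

play_rows --pt "0 0 -0.002" --pt "0 0 -0.004" --pt "0 0 -0.004" --yaw '[0,0,0]'

```text
clock: 17.58
eef_pos: [584.2, 174.0, 180.9]
eef_rot: [-3.141, 0.0, 3.015]
wrist_force: [0.6, -0.1, 2.4]
finger_gap: 30.0
finger_force: 19.9
```

play_rows --pt "-0.004 0.0005 0" --pt "-0.008 0.001 0" --pt "-0.012 0.0015 0" --pt "-0.016 0.002 0" --pt "-0.02 0.0025 0" --pt "-0.02 0.0025 0" --yaw '[0,0,0,0,0,0]'

```text
clock: 18.32
eef_pos: [563.4, 176.6, 180.8]
eef_rot: [-3.141, -0.001, 3.015]
wrist_force: [-3.0, -0.1, 0.1]
finger_gap: 29.7
finger_force: 19.9
```

```bash
python3 st.py
```

```text
[563.4 176.6 180.8] [-3.  -0.1  0.1] [0.08 0.38 0.04] 29.7 19.9 18.3
```

play_rows --pt "-0.005 0.0006 0" --pt "-0.01 0.0013 0" --pt "-0.015 0.002 0" --pt "-0.02 0.0025 0" --pt "-0.026 0.003 0" --pt "-0.032 0.004 0" --pt "-0.032 0.004 0" --yaw '[0,0,0,0,0,0,0]'

```text
clock: 19.2
eef_pos: [531.8, 180.7, 181.2]
eef_rot: [3.142, 0.0, 3.015]
wrist_force: [-0.4, 1.2, -2.2]
finger_gap: 30.0
finger_force: 19.9
```

```bash
python3 st.py
```

```text
[531.8 180.7 181.2] [-0.4  1.2 -2.2] [ 0.01 -0.18  0.08] 30.0 19.9 19.2
```

play_rows --pt "-0.015 0 0" --pt "-0.035 0 0" --pt "-0.055 -0.01 0" --pt "-0.07 -0.03 0" --pt "-0.08 -0.06 0" --pt "-0.085 -0.095 0" --pt "-0.09 -0.13 0" --pt "-0.095 -0.165 0" --pt "-0.098 -0.195 0" --pt "-0.099 -0.212 0" --pt "-0.099 -0.217 0" --pt "-0.099 -0.217 0" --yaw '[0,0,0,0,0,0,0,0,0,0,0,0]'

```text
clock: 20.7
eef_pos: [433.2, -36.3, 181.1]
eef_rot: [3.142, 0.0, 3.015]
wrist_force: [0.1, 0.2, -1.4]
finger_gap: 29.9
finger_force: 20.0
```

Run:
```python
from h import *
snap('side','s7.png');snap('top','t7.png');snap('wrist','w7.png')
s=telemetry.read_state();print(s['eef_pos'],s['wrist_force'])
# side view: difference vs s6 near ring -> basket pixels; predicted cup foot centre / rim at several heights
im,c=load('s7.png');p,_=load('s6.png')
df=(np.abs(im.astype(int)-p).sum(2)>60).astype(np.uint8)
fx,fy=s['eef_pos'][0]-7.5,s['eef_pos'][1]+1
print('foot z54',proj(c,(fx,fy,54)),'z94',proj(c,(fx,fy,94)),'front edge bottom',proj(c,(fx,fy+30,54)),proj(c,(fx,fy+30,44)))
hsv=cv2.cvtColor(im,cv2.COLOR_BGR2HSV)
u0=int(proj(c,(fx,fy,54))[0])
for v in range(205,290,3): print(v,im[v,u0-30:u0+31:6].mean(1).astype(int).tolist())
```

```text
[433.17648054 -35.89728381 181.04051342] [ 0.06860352 -1.02674977 -2.23863618]
foot z54 (np.float64(306.02486594748797), np.float64(244.87139902529205)) z94 (np.float64(307.82714302024465), np.float64(235.6221272798368)) front edge bottom (np.float64(305.83739022923277), np.float64(255.6573255028206)) (np.float64(305.3974470578895), np.float64(257.83746118355253))
205 [89, 90, 90, 77, 35, 36, 41, 53, 50, 40, 91]
208 [89, 91, 93, 97, 96, 92, 46, 33, 36, 50, 91]
211 [93, 91, 91, 102, 94, 95, 96, 96, 84, 89, 90]
214 [90, 88, 90, 87, 94, 101, 102, 97, 54, 85, 93]
217 [89, 89, 92, 89, 91, 93, 95, 89, 99, 88, 91]
220 [90, 89, 88, 87, 81, 87, 94, 82, 81, 82, 90]
223 [92, 87, 87, 89, 80, 79, 79, 78, 82, 79, 82]
226 [89, 89, 89, 88, 88, 82, 77, 78, 79, 79, 79]
229 [89, 90, 90, 90, 87, 80, 76, 77, 78, 80, 80]
232 [89, 90, 89, 89, 75, 78, 78, 78, 84, 87, 79]
235 [89, 88, 88, 92, 77, 81, 76, 70, 86, 88, 89]
238 [91, 89, 103, 88, 117, 82, 83, 73, 87, 89, 87]
241 [89, 115, 92, 78, 122, 77, 82, 71, 128, 87, 89]
244 [92, 147, 149, 81, 86, 81, 82, 78, 80, 85, 88]
247 [91, 83, 151, 105, 78, 86, 86, 64, 99, 97, 87]
250 [93, 146, 154, 138, 81, 85, 82, 83, 101, 149, 89]
253 [132, 153, 153, 145, 78, 78, 81, 84, 101, 95, 87]
256 [162, 152, 153, 113, 82, 84, 84, 98, 100, 88, 87]
259 [136, 151, 152, 112, 93, 83, 93, 100, 100, 106, 88]
262 [99, 149, 153, 112, 102, 98, 101, 101, 99, 101, 87]
265 [90, 82, 152, 156, 101, 99, 99, 100, 98, 88, 89]
268 [91, 73, 151, 153, 99, 98, 98, 99, 100, 68, 61]
271 [90, 182, 102, 154, 111, 98, 99, 99, 97, 106, 61]
274 [91, 89, 76, 148, 97, 99, 99, 96, 75, 60, 60]
277 [91, 89, 156, 85, 88, 102, 93, 80, 115, 58, 88]
280 [88, 90, 90, 160, 68, 83, 73, 108, 60, 58, 88]
283 [89, 89, 89, 90, 76, 100, 85, 58, 60, 60, 89]
286 [89, 89, 91, 91, 59, 60, 58, 59, 58, 59, 87]
289 [89, 87, 91, 87, 58, 61, 59, 60, 58, 56, 86]
```

The basket is over the dish as predicted. Lowering with force checks.

play_rows --pt "0 0 -0.01" --pt "0 0 -0.02" --pt "0 0 -0.03" --pt "0 0 -0.036" --pt "0 0 -0.04" --pt "0 0 -0.04" --yaw '[0,0,0,0,0,0]'

```text
clock: 21.6
eef_pos: [433.1, -36.5, 140.9]
eef_rot: [-3.142, -0.0, 3.015]
wrist_force: [-0.3, -0.5, -2.1]
finger_gap: 29.9
finger_force: 20.0
```

play_rows --pt "0 0 -0.002" --pt "0 0 -0.004" --pt "0 0 -0.004" --yaw '[0,0,0]'

```text
clock: 21.98
eef_pos: [433.1, -36.4, 137.0]
eef_rot: [-3.142, -0.0, 3.015]
wrist_force: [0.5, -0.2, -1.2]
finger_gap: 30.1
finger_force: 20.0
```

```bash
python3 st.py
```

```text
[433.1 -36.4 137. ] [ 0.5 -0.2 -1.2] [ 0.04 -0.15  0.02] 30.1 20.0 22.0
```

play_rows --pt "0 0 -0.001" --pt "0 0 -0.002" --pt "0 0 -0.002" --yaw '[0,0,0]'

```text
clock: 22.35
eef_pos: [433.1, -36.4, 135.0]
eef_rot: [3.142, -0.0, 3.015]
wrist_force: [0.5, -1.0, -2.1]
finger_gap: 29.8
finger_force: 20.0
```

play_rows --pt "0 0 -0.001" --pt "0 0 -0.002" --pt "0 0 -0.002" --yaw '[0,0,0]'

```text
clock: 22.72
eef_pos: [433.1, -36.4, 133.0]
eef_rot: [3.142, -0.0, 3.015]
wrist_force: [0.4, 0.0, -2.8]
finger_gap: 30.2
finger_force: 20.0
```

play_rows --pt "0 0 -0.001" --pt "0 0 -0.0015" --pt "0 0 -0.0015" --yaw '[0,0,0]'

```text
clock: 23.1
eef_pos: [433.1, -36.5, 131.5]
eef_rot: [-3.142, -0.0, 3.015]
wrist_force: [0.3, -0.8, -0.9]
finger_gap: 29.7
finger_force: 20.0
```

play_rows --pt "0 0 -0.001" --pt "0 0 -0.0015" --pt "0 0 -0.0015" --yaw '[0,0,0]'

```text
clock: 23.48
eef_pos: [433.8, -36.5, 130.8]
eef_rot: [3.141, 0.002, 3.015]
wrist_force: [0.2, 0.7, 6.6]
finger_gap: 30.0
finger_force: 20.0
```

Contact at about z 131. I'll ease off, then release.

play_rows --pt "0 0 0.0006" --pt "0 0 0.0006" --yaw '[0,0]'

```text
clock: 23.72
eef_pos: [433.4, -36.5, 130.9]
eef_rot: [3.142, 0.001, 3.015]
wrist_force: [1.3, -0.3, 3.9]
finger_gap: 29.7
finger_force: 20.0
```

play_rows --pt "0 0 0" --pt "0 0 0" --pt "0 0 0" --pt "0 0 0" --pt "0 0 0" --yaw '[0,0,0,0,0]' --hand 0.6

```text
clock: 24.35
eef_pos: [433.1, -36.5, 130.6]
eef_rot: [-3.142, -0.0, 3.015]
wrist_force: [-0.1, -1.0, 0.0]
finger_gap: 56.4
finger_force: 0.0
```

play_rows --pt "0 0 0.005" --pt "0 0 0.02" --pt "0 0 0.045" --pt "0 0 0.08" --pt "0 0 0.12" --pt "-0.02 0 0.14" --pt "-0.06 0 0.15" --pt "-0.09 0 0.15" --pt "-0.09 0 0.15" --pt "-0.09 0 0.15" --yaw '[0,0,0,0,0,0,0,0,0,0]'

```text
clock: 25.6
eef_pos: [343.5, -36.5, 281.3]
eef_rot: [-3.142, 0.001, 3.015]
wrist_force: [0.5, 0.6, -0.7]
finger_gap: 56.4
finger_force: 0.0
```

Run:
```python
from h import *
snap('side','s8.png');snap('top','t8.png');snap('wrist','w8.png')
print(np.round(telemetry.read_state()['wrist_force'],1))
im,c=load('s8.png'); ref,_=load('side0.png')
# block-gray blob near expected upright position: block top z=4+137+16=157
for n,P in [('blocktop',(433,-36,157)),('blockc',(433,-36,141)),('cuprim',(425,-35,44)),('foot',(425,-35,4)),('fl',(455,-35,44)),('fr',(395,-35,44))]: print(n,np.round(proj(c,P),1))
hsv=cv2.cvtColor(im,cv2.COLOR_BGR2HSV)
g=((hsv[...,0]>60)&(hsv[...,0]<90)&(hsv[...,1]>70))
for v in range(205,300,3): print(v,''.join('.' if g[v,u] else chr(48+int(im[v,u].mean()/26)) for u in range(262,352)))
```

```text
[ 0.6 -0.7  0.2]
blocktop [307.6 219.1]
blockc [306.8 223.3]
cuprim [305.9 247.1]
foot [304.2 255.6]
fl [293.5 246.1]
fr [318.3 248.1]
205 ...............................................................................44444444444
208 ...............................................................................44444444444
211 ...............................................................................44444444444
214 ........................................33333..................................44444444444
217 .......................................33333333333333..........................34444444444
220 .......................................3333333333333...........................34444444444
223 ......................................33344343333343............................4444444444
226 ......................................2222222222222............................24444455554
229 .....................................2222222222222..............................4444444444
232 ...................................344443222222222..............................4444444444
235 ...........
[... 1374 characters left out ...]
33332.3654.................33333333
280 ..............................555543322223333333332222.366654.....................23333333
283 ......................................44554555555544..............................23333333
286 ..................................................................................23333333
289 ..................................................................................23333333
292 ...................................................................................3333333
295 ...................................................................................3333333
298 ...................................................................................3333333
```

The text picture shows the basket upright inside the dish: its block is at (307,219), exactly where predicted, and the ring is visible all round. Handing in.

```bash
python3 -c "
from cell import manip; print(manip.sign_off())"
```

```text
the job is handed in; nothing more can be done
None
```

The job is handed in: the steel dish was slid onto the white ring (about 1 mm off centre), then the basket was unhooked over its pressed keeper and set upright on the dish floor, with the gripper open and clear, in about 26 s; the hand-in returned no verdict.

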